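# Pack the colour bottles into the round tub

### The arm

A 6-joint arm with a two-finger parallel gripper is mounted at the origin on the work surface. World frame = base frame: x ahead of the robot, y to its left, z up, the work surface at z = 0. Lengths are in mm, angles in rad, forces in N, time in s.
With the tool pointing down it reaches from about 350 to 875 mm from the base axis. Payload 4.2 kg.
Tool frame: the origin (TCP) lies at the very end of the fingers, on their centre line; the grasp point (between the pads) lies 19 mm behind it (arm.pinch_z is the distance from the TCP to the grasp point, in mm); x points along the fingers, y is the direction in which the jaws open and shut, and the axes are right-handed (so a half turn about x gives the same grasp; the last joint's range is limited). The gripper opens to 85 mm and grips with 20 to 120 N. Pads are 22 mm wide; open, the fingers measure 114 mm over their backs; the gripper's body (76 mm by 85 mm) begins 54 mm behind the grasp point. The pads swing forward as they close: fully open they stand 13 mm farther back than shut.
Start: joints at [1.556, 0.385, 0.008, 0, -1.194, -0.259], TCP at [168.963, 601.707, 231.312] pointing down, gripper open.
Joint ranges: [-3.14, 3.14], [-1.21, 2.06], [-1.07, 1.41], [-3.16, 2.05], [-2.99, -0.16], [-3.1, 3.1]. Speed limits (rad/s): [2.79, 2.79, 3.14, 3.14, 3.14, 3.14].

### API

Orientations are given as a unit quaternion [x, y, z, w].
In Python, from bench import arm gives the robot as it stands.
- The arm moves only by the tool drive_tool, never from a script. Its argument "motion" is a list of rows, each a list of 4 numbers: the shift along the tool's x, y, z in mm, then the turn about the tool's x in degrees. In form: [[dx, dy, dz, spin], ...]. A call has 1 to 10 rows; each row shifts and turns the commanded pose from where the row before left it, along the tool's axes as they then stand; what a row does not reach is not made up. A row lasts 1/12 s, in which the tool goes at most 41.7 mm and 7.16 degrees, less where a joint would pass 70% of its speed; a pose out of reach is approached as far as the arm can. A call with a gripper value outside its range is refused whole. "grip" is the finger opening in mm, from 0 to 85.4, set as the call begins (left out, the last holds). The fingers move at their own pace and stop on an object; the grip force is fixed at half the most. Time passes only in rows, so rows that do not move let the fingers close. It gives the time, the measured TCP pose, the force and the opening at its end, in the units of the state.
- arm.read_state(): the state, without advancing time (a new reading comes with each control period).
- arm.get_image(name): name is "side" or "top" or "wrist"; returns the picture (400x640x3 uint8, red, green, blue); there is no depth.
- arm.calibration(name): a dict with "K" (3x3 intrinsics, pixels), "eye" and "attitude" of the camera in the world; the wrist camera has in their place "T_tool_cam" (4x4, takes a point from camera to tool coordinates, whose origin is the TCP and whose axes are the tool frame's). Camera axes: x right, y up, looking along -z (the intrinsics and any distortion apply to the point x, -y, -z); pixel columns grow to the right and rows downward; lengths in mm; the calibration is good to about 2 mm. A picture is of the moment at which its call begins: read the wrist's pose just before it. calibration takes no time and is no camera call.
- arm.job_done(): hands the job in, once; it reports no verdict.
The state is a dict: "clock": time; "joints": joint angles; "joint_vel": joint speeds; "joint_efforts": joint torques, N m; "position": TCP position; "ee_rot": TCP orientation; "contact_force": force on the tool from outside, world axes, zero at the start; "wrist_torque": the same for the moment, N m; "gripper_width": finger opening in mm.
Only numpy, scipy, OpenCV 4.12 (cv2) and the standard library are available. Lean on these libraries where they do the work, as an engineer would, in place of code of your own. Each camera call takes 0.05 s, during which the arm holds its last target. There are 200 camera calls.

### The job

Pull the red-handled retaining pin out of the staple, then lift the lid off the tub and lay it flat on the table; the pin goes into the white tray. Pack every colour bottle standing upright on the floor of the tub in a close round cluster, with the one full bottle (they look alike, but it is much heavier than the others) in the middle and the rest round it, so that the tub carries level. Leave the bowl, the water cup and the brush where they are.

Things in the scene. Friction and masses are not known exactly. Their poses are not given: they have to be found in the camera images.
- tub_floor (a point): centre of the inner floor of the round blue tub, 8 mm above the table, z up. Tub fixed to the table: outer diameter 158 mm, inner 150 mm, rim 75 mm above the table. Its own -x axis points at the staple outside its wall. It takes seven bottles, one in the middle and six round it, with about 9 mm to spare on each side
- staple (a point): middle of the upright steel loop on the tub, 100 mm from the tub's axis along the tub's -x, 85 mm above the table; axes as the tub's. Loop in the tub's x-z plane, 14 mm wide inside, 24 mm outside, top 101 mm above the table. It stands up through a slot in the lid's hasp plate (4 to 5 mm of play); the pin passes through it along the tub's y, lying on the hasp plate
- lid_knob (a point): middle of the wooden knob on the lid, on the lid's axis: knob diameter 28 mm, 48 mm tall; this point is 24 mm above the lid's top face and 38 mm above its lowest face. On the tub it is 105 mm above the table; with the lid flat on the table, 38 mm
- lid: loose lid, about 0.3 kg; origin at the centre of its lowest face, z up. Blue disc of diameter 166 mm, 6 mm thick, over a plug of diameter 134 mm that reaches 8 mm down into the tub; steel hasp plate 70 mm wide, level with the disc, reaches out to 124 mm from the axis along the lid's -x. A straight lift of 30 mm frees it from staple and tub
- pin_shank (a point): point on the axis of the steel retaining pin, in the staple at the start. Shank diameter 8 mm, along the pin's y from 48 mm on the +y side of this point to the red handle 72 mm on the -y side. Loose, 0.06 kg, not latched: it slides out along its own -y, handle first; 55 mm frees it
- pin_handle (a point): middle of the pin's red handle: upright cylinder of diameter 16 mm, 42 mm tall, 72 mm from pin_shank along the pin's -y; this point is 7 mm above the shank's axis and 21 mm above the handle's underside. 29 mm lie free between handle and hasp plate
- tray_floor (a point): centre of the floor, 4 mm above the table, of a shallow white tray fixed on the table: outside 120 mm along its x, 190 mm along its y, walls 4 mm thick, 16 mm tall. The table beyond it, to the right of the tub (x 0.48 to 0.70, y -0.25 to -0.50), is bare: room for the lid
- bottle_1: colour bottle 1, 115 mm tall, with a weighted base; origin on its axis, 46 mm above its underside, z towards the cap. White body of diameter 44 mm up to 62 mm, shoulder to 70 mm, then a slim black cap of diameter 18 mm to the top; the middle of the cap is 48 mm above the origin. May be absent. Just one bottle present is full, about 0.32 kg; the rest hold little, about 0.08 kg; they look alike, label colours mean nothing
- bottle_2: colour bottle 2, 115 mm tall, with a weighted base; origin on its axis, 46 mm above its underside, z towards the cap. White body of diameter 44 mm up to 62 mm, shoulder to 70 mm, then a slim black cap of diameter 18 mm to the top; the middle of the cap is 48 mm above the origin. May be absent. Just one bottle present is full, about 0.32 kg; the rest hold little, about 0.08 kg; they look alike, label colours mean nothing
- bottle_3: colour bottle 3, 115 mm tall, with a weighted base; origin on its axis, 46 mm above its underside, z towards the cap. White body of diameter 44 mm up to 62 mm, shoulder to 70 mm, then a slim black cap of diameter 18 mm to the top; the middle of the cap is 48 mm above the origin. May be absent. Just one bottle present is full, about 0.32 kg; the rest hold little, about 0.08 kg; they look alike, label colours mean nothing
- bottle_4: colour bottle 4, 115 mm tall, with a weighted base; origin on its axis, 46 mm above its underside, z towards the cap. White body of diameter 44 mm up to 62 mm, shoulder to 70 mm, then a slim black cap of diameter 18 mm to the top; the middle of the cap is 48 mm above the origin. May be absent. Just one bottle present is full, about 0.32 kg; the rest hold little, about 0.08 kg; they look alike, label colours mean nothing
- bottle_5: colour bottle 5, 115 mm tall, with a weighted base; origin on its axis, 46 mm above its underside, z towards the cap. White body of diameter 44 mm up to 62 mm, shoulder to 70 mm, then a slim black cap of diameter 18 mm to the top; the middle of the cap is 48 mm above the origin. May be absent. Just one bottle present is full, about 0.32 kg; the rest hold little, about 0.08 kg; they look alike, label colours mean nothing
- bottle_6: colour bottle 6, 115 mm tall, with a weighted base; origin on its axis, 46 mm above its underside, z towards the cap. White body of diameter 44 mm up to 62 mm, shoulder to 70 mm, then a slim black cap of diameter 18 mm to the top; the middle of the cap is 48 mm above the origin. May be absent. Just one bottle present is full, about 0.32 kg; the rest hold little, about 0.08 kg; they look alike, label colours mean nothing
- bottle_7: colour bottle 7, 115 mm tall, with a weighted base; origin on its axis, 46 mm above its underside, z towards the cap. White body of diameter 44 mm up to 62 mm, shoulder to 70 mm, then a slim black cap of diameter 18 mm to the top; the middle of the cap is 48 mm above the origin. May be absent. Just one bottle present is full, about 0.32 kg; the rest hold little, about 0.08 kg; they look alike, label colours mean nothing
- bottle_8: colour bottle 8, 115 mm tall, with a weighted base; origin on its axis, 46 mm above its underside, z towards the cap. White body of diameter 44 mm up to 62 mm, shoulder to 70 mm, then a slim black cap of diameter 18 mm to the top; the middle of the cap is 48 mm above the origin. May be absent. Just one bottle present is full, about 0.32 kg; the rest hold little, about 0.08 kg; they look alike, label colours mean nothing
- bottle_9: colour bottle 9, 115 mm tall, with a weighted base; origin on its axis, 46 mm above its underside, z towards the cap. White body of diameter 44 mm up to 62 mm, shoulder to 70 mm, then a slim black cap of diameter 18 mm to the top; the middle of the cap is 48 mm above the origin. May be absent. Just one bottle present is full, about 0.32 kg; the rest hold little, about 0.08 kg; they look alike, label colours mean nothing
- pot: bystander: red-brown painted bowl, diameter 190 mm, 78 mm tall, on a banding wheel 45 mm tall; origin under its centre
- water: bystander: glass water cup, diameter 84 mm, 85 mm tall; origin under its centre
- brush: bystander: paint brush, 190 mm long, lying on the table; origin under it near its middle
There are look-alikes about, which are no part of the job. What is shaped like the bottle_5 but purple is not meant.

How it is judged:
By the outcome, as a careful person would: the job done as asked, in the order asked, and still so for the second after the job is handed in, with the robot touching nothing.
Of bottle_3, bottle_6 only 1 to 1 are there at a start; the rules pass over those that are not, and their reading is None.
Of bottle_1, bottle_8 only 1 to 1 are there at a start; the rules pass over those that are not, and their reading is None.
Of bottle_2, bottle_4, bottle_5, bottle_7, bottle_9 only 3 to 5 are there at a start; the rules pass over those that are not, and their reading is None.
At some moment in a run one of bottle_1, bottle_2, bottle_3, bottle_4, bottle_5, bottle_6, bottle_7, bottle_8, bottle_9 may be knocked a few centimetres aside while the robot is not near it.
It also fails if it takes over 210 s, if anything falls off the work surface, if the arm or the gripper's body presses on something with over 40 N, if the wrist force passes 120 N, or if a joint passes its speed limit or range.

## Working session

There is one attempt and no reset: what is moved stays moved. The work goes in short steps, Python scripts to look and compute and a tool call to move; the robot and the scene stay as the last step left them, time stands still between calls to the robot, and variables do not carry over. Pictures are saved under pics/ and viewed, about 12 in all and at most 16, crops included, and the job is handed in when it is done.

Besides the shell and the picture viewer there is one more tool, called after ">>>" as name(argument=value, ...) on one line, values as JSON. drive_tool: Moves the arm, as the interface text tells. Its arguments: {"type":"object","properties":{"motion":{"type":"array"},"grip":{"type":"number"}},"required":["motion"]}

```bash
ls; mkdir -p pics; python3 - <<'E'
from bench import arm
import cv2,numpy as np
print(arm.read_state()); print(arm.pinch_z)
for n in("side","top","wrist"):
    c=arm.calibration(n); print(n,c)
    cv2.imwrite(f"pics/{n}0.png",arm.get_image(n)[:,:,::-1])
E
```

```text
pics
{'clock': 0.0, 'joints': array([ 1.55562155e+00,  3.85560801e-01,  6.63382964e-03, -5.10499203e-04,
       -1.19395906e+00, -2.58588067e-01]), 'joint_vel': array([ 0.00045574, -0.00102879, -0.0009544 ,  0.00240962,  0.00075446,
        0.00111412]), 'joint_efforts': array([ 5.12920142e-04, -3.92282689e+01,  1.88399023e+01,  4.18625414e+00,
       -4.63713121e-03, -4.11778291e-07]), 'position': array([168.80054027, 601.18086094, 230.22042175]), 'ee_rot': array([-0.70040645,  0.09730745,  0.70056008,  0.0958    ]), 'contact_force': array([-0.1237016 ,  0.16298207,  0.60644241]), 'wrist_torque': array([ 0.0179921 , -0.02278117, -0.03376303]), 'gripper_width': 85.43421091667888}
18.700000000000003
side {'K': array([[474.86198015,   0.        , 324.12953613],
       [  0.        , 474.86198015, 209.81195981],
       [  0.        ,   0.        ,   1.        ]]), 'eye': array([ 363.87657931, 1021.86526809,  958.07244744]), 'attitude': array([-0.05189045,  0.41368737,  0.90456009, -0.08911331])}
top {'K': array([[410.83770772,   0.        , 317.06591202],
       [  0.        , 410.83770772, 201.32514748],
       [  0.        ,   0.        ,   1.        ]]), 'eye': array([ 399.30668847,   88.76741854, 1023.62080464]), 'attitude': array([-0.06168786,  0.07635785,  0.71239872, -0.69487564])}
wrist {'K': array([[355.21153057,   0.        , 315.09721508],
       [  0.        , 355.21153057, 200.76503212],
       [  0.        ,   0.        ,   1.        ]]), 'T_tool_cam': array([[-2.47312701e-04,  3.10005003e-01, -9.50734893e-01,
        -1.43437539e+02],
       [ 9.99999752e-01, -5.50394363e-04, -4.39594306e-04,
         4.86298713e-01],
       [-6.59555560e-04, -9.50734766e-01, -3.10004790e-01,
        -8.05186846e+01],
       [ 0.00000000e+00,  0.00000000e+00,  0.00000000e+00,
         1.00000000e+00]])}
```

View pics/top0.png

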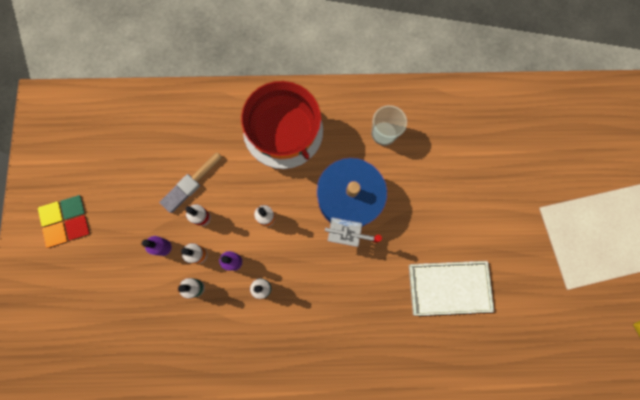

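View pics/side0.png

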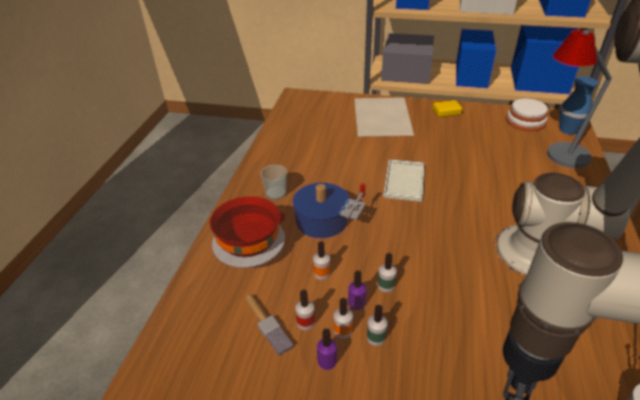

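The top picture shows five white bottles, with caps near (196,212), (264,214), (192,252), (190,288) and (260,288). There are two purple look-alikes at (157,246) and (231,261), which are not meant. The lid knob is at (354,188), the hasp at (345,232), the red pin handle at (378,238) and the tray at (452,289). I'll make helpers and take close crops.

```bash
cat > h.py <<'E'
from bench import arm
import cv2,numpy as np
from scipy.spatial.transform import Rotation as R
def cam(n,st=None):
    c=arm.calibration(n)
    if n!="wrist": return c["K"],np.array(c["eye"]),R.from_quat(c["attitude"]).as_matrix()
    st=st or arm.read_state(); T=c["T_tool_cam"]; r=R.from_quat(st["ee_rot"]).as_matrix()
    return c["K"],r@T[:3,3]+st["position"],r@T[:3,:3]
def back(C,u,v,z):
    K,e,r=C; d=r@(np.array([1,-1,-1])*(np.linalg.inv(K)@[u,v,1])); return e+d*(z-e[2])/d[2]
def proj(C,p):
    K,e,r=C; q=r.T@(np.array(p)-e); q=K@(q*[1,-1,-1]); return q[:2]/q[2]
def snap(n,name,box=None,s=1):
    im=arm.get_image(n)[:,:,::-1]
    if box: im=im[box[1]:box[3],box[0]:box[2]]
    cv2.imwrite(f"pics/{name}.png",cv2.resize(im,None,fx=s,fy=s,interpolation=cv2.INTER_CUBIC))
def go(x,y,z,yaw=None):
    """shift in tool axes at present; yaw = world angle (deg) of jaw direction; 1st spin then shift"""
    st=arm.read_state(); r=R.from_quat(st["ee_rot"]).as_matrix(); ty=r[:,1]
    now=np.degrees(np.arctan2(ty[1],ty[0])); sp=0
    if yaw is not None:
        sp=-(yaw-now); sp=(sp+90)%180-90
    a=np.radians(now-sp); Y=np.array([np.cos(a),np.sin(a),0]); X=np.array([0,0,-1.]); Z=np.cross(X,Y)
    d=np.array([x,y,z])-st["position"]
    print("tilt",np.round(r[:,0],3),"jaw",round(now,1),"spin",round(sp,1),"then shift dx,dy,dz",np.round([d@X,d@Y,d@Z],1),"t",round(st["clock"],2), "wid",round(st["gripper_width"],1))
    return a
E
python3 - <<'E'
from h import *
C=cam("top")
for n,(u,v,z) in dict(b1=(197,210,94),b2=(264,213,94),b3=(193,252,94),b4=(184,288,94),b5=(258,288,94),knob=(354,188,129),hasp=(345,232,83),handle=(378,238,95),tray=(452,289,4),pot=(283,118,123),cup=(389,125,85),pur1=(150,245,94),pur2=(229,259,94)).items(): print(n,back(C,u,v,z).round())
im=cv2.imread("pics/top0.png")
a=cv2.resize(im[140:260,300:460],(800,600),interpolation=cv2.INTER_CUBIC); cv2.imwrite("pics/tubc.png",a)
a=cv2.resize(im[190:310,130:290],(800,600),interpolation=cv2.INTER_CUBIC); cv2.imwrite("pics/botc.png",a)
E
```

```text
b1 [569. 342.  94.]
b2 [559. 189.  94.]
b3 [474. 348.  94.]
b4 [395. 365.  94.]
b5 [391. 203.  94.]
knob [605. -16. 129.]
hasp [512.   4.  83.]
handle [495. -69.  95.]
tray [ 375. -259.    4.]
pot [777. 142. 123.]
cup [ 770. -113.   85.]
pur1 [492. 444.  94.]
pur2 [456. 267.  94.]
```

View pics/tubc.png

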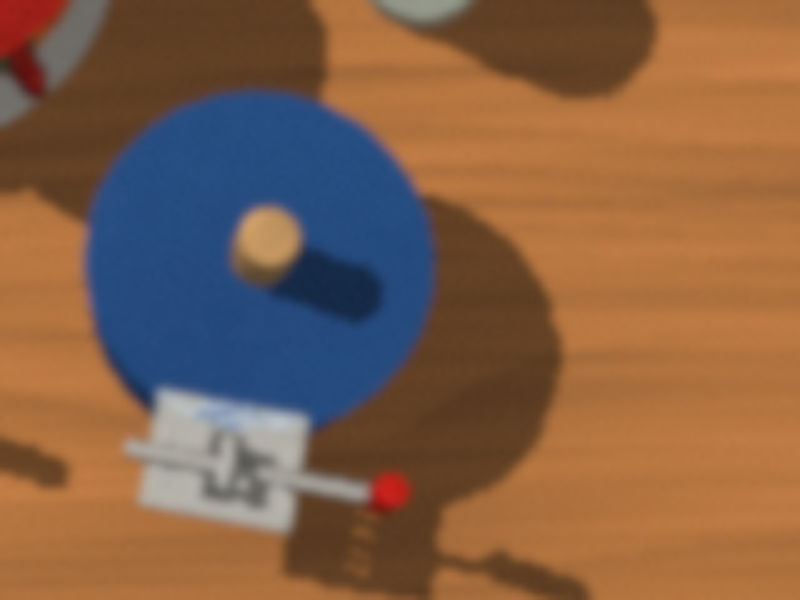

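View pics/botc.png

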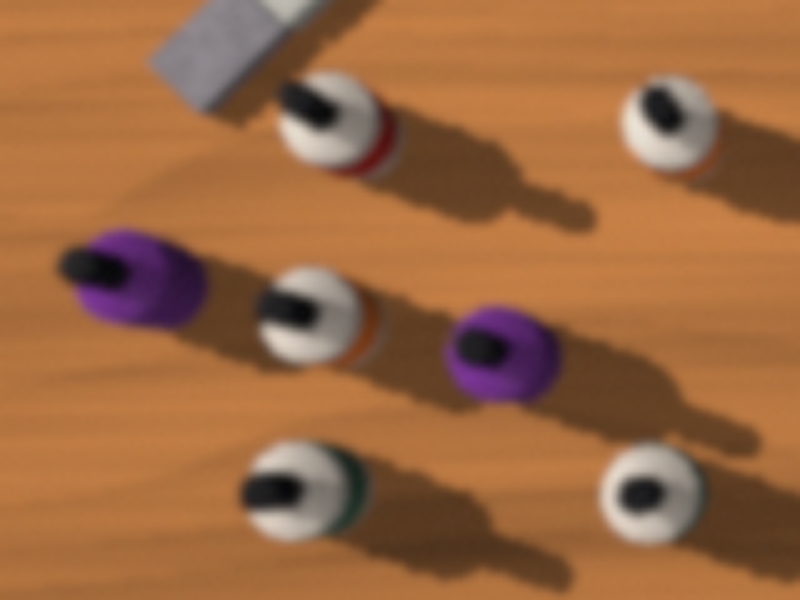

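Crop: knob top (272,230), pin far end (127,446), handle top (392,488), staple top (228,457). The cap tops of the white bottles are at (297,98), (655,104), (275,307), (259,493) and (637,496); the two purple ones are excluded.

```bash
python3 - <<'E'
from h import *
C=cam("top")
f=lambda u,v,z,o:back(C,o[0]+(u)/5,o[1]+(v)/5,z).round(1)
T=(300,140);B=(130,190)
P={k:f(*a,T) for k,a in dict(knob=(271,232,129),disc=(261,262,81),pinend=(127,446,85),staple=(228,457,101),handle=(392,488,113)).items()}
print(P)
d=P["pinend"]-P["handle"];print("pin dir",np.degrees(np.arctan2(d[1],d[0])),np.linalg.norm(d[:2]))
d=P["disc"]-P["staple"];print("tub x dir",np.degrees(np.arctan2(d[1],d[0])),np.linalg.norm(d[:2]))
for k,a in dict(b1=(297,98),b2=(655,104),b3=(275,307),b4=(259,493),b5=(637,496)).items(): print(k,f(*a,115,B))
print(arm.calibration("wrist")["T_tool_cam"][:,3])
h=P["handle"]; go(h[0],h[1],220,90)
E
```

```text
{'knob': array([608.4, -16.4, 129. ]), 'disc': array([605.3, -16.6,  81. ]), 'pinend': array([519.2,  49.3,  85. ]), 'staple': array([511.1,   4.4, 101. ]), 'handle': array([494., -67., 113.])}
pin dir 77.77409305220567 118.99886554081094
tub x dir -12.567442753540664 96.51238262523616
b1 [566.8 353.  115. ]
b2 [560.3 193.5 115. ]
b3 [474.  359.5 115. ]
b4 [394.4 363.5 115. ]
b5 [388.8 201.3 115. ]
[-143.43767861    0.48607384  -80.51867374    1.        ]
tilt [-0.    -0.002 -1.   ] jaw -105.7 spin -15.7 then shift dx,dy,dz [  10.5  668.3 -325.2] t 0.15 wid 85.5
```

>>> drive_tool(motion=[[0,0,0,7],[0,0,0,7],[0,0,0,7],[0,0,0,7],[0,0,0,7],[0,0,0,7],[0,0,0,7],[0,0,0,7],[0,0,0,7],[0,0,0,7]])

```text
clock: 0.98
position: [168.9, 601.5, 230.8]
ee_rot: [0.517, -0.483, -0.517, -0.482]
contact_force: [0.1, 0.2, 0.3]
gripper_width: 85.4
```

>>> drive_tool(motion=[[0,0,0,7],[0,0,0,7],[0,0,0,2.7],[0,-23,-29,0],[0,-23,-29,0],[0,-23,-29,0],[0,-23,-29,0],[0,-23,-29,0],[0,-23,-29,0],[0,-23,-29,0]])

```text
clock: 1.82
position: [283.0, 367.0, 231.2]
ee_rot: [-0.443, 0.551, 0.443, 0.551]
contact_force: [0.7, 0.4, 0.2]
gripper_width: 85.2
```

>>> drive_tool(motion=[[0,-23,-29,0],[0,-23,-29,0],[0,-23,-29,0],[0,-23,-29,0],[0,-23,-29,0],[0,-23,-29,0],[0,-23,-29,0],[0,-23,-29,0],[0,-23,-29,0],[0,-23,-29,0]])

```text
clock: 2.65
position: [445.3, 34.5, 231.4]
ee_rot: [-0.443, 0.551, 0.443, 0.551]
contact_force: [0.4, 0.8, -0.1]
gripper_width: 85.4
```

```bash
python3 - <<'E'
from h import *
go(494,-67,220,-12.4)
E
```

```text
tilt [ 0.  0. -1.] jaw 167.6 spin 0.0 then shift dx,dy,dz [ 11.4 -69.3 -88.6] t 2.65 wid 85.4
```

>>> drive_tool(motion=[[4,-23,-29,0],[4,-23,-29,0],[3,-23,-30,0],[0,0,0,0],[0,0,0,0]], grip=40)

```text
clock: 3.07
position: [493.5, -66.2, 219.3]
ee_rot: [-0.442, 0.553, 0.442, 0.551]
contact_force: [-0.6, -0.4, -2.3]
gripper_width: 39.9
```

```bash
python3 - <<'E'
from h import *
snap("wrist","w1")
C=cam("wrist")
print(proj(C,(494,-67,113)),proj(C,(494,-67,85)),proj(C,(511,4,101)))
go(494,-67,78,-12.4)
E
```

```text
[314.58527657 196.83262875] [314.61284997 186.50766956] [313.11436694 276.02947043]
tilt [-0.002  0.    -1.   ] jaw 167.5 spin -0.1 then shift dx,dy,dz [141.7  -1.1  -1.7] t 3.12 wid 39.8
```

View pics/w1.png

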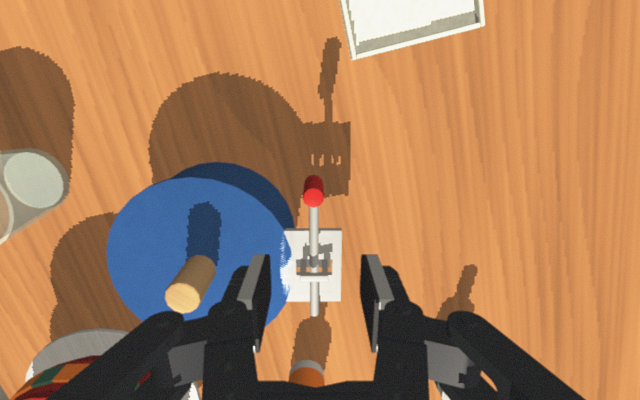

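The wrist view shows the red handle top at (315,196), with the prediction within 1 px; the knob top is at (183,299) and the tray corner at (355,57). I'll descend on the handle.

>>> drive_tool(motion=[[30,0,0,0],[30,-1,-1,0],[30,0,0,0],[25,0,0,0],[15,0,0,0],[9,0,0,0],[0,0,0,0],[0,0,0,0]])

```text
clock: 3.78
position: [494.7, -64.8, 81.9]
ee_rot: [-0.444, 0.55, 0.443, 0.551]
contact_force: [-0.6, -0.3, 0.2]
gripper_width: 39.8
```

>>> drive_tool(motion=[[0,0,0,0],[0,0,0,0],[0,0,0,0],[0,0,0,0],[0,0,0,0],[0,0,0,0],[0,0,0,0]], grip=5)

```text
clock: 4.37
position: [495.3, -65.5, 82.2]
ee_rot: [-0.444, 0.55, 0.443, 0.552]
contact_force: [-0.6, 1.1, 4.5]
gripper_width: 14.2
```

```bash
python3 - <<'E'
from h import *
C=cam("top")
for p in[(412,263),(488,262),(494,312),(414,316)]: print(back(C,*p,16).round())
CW=arm.calibration("wrist")
c=np.array([605.3,-16.6]);print(go(494,-67,78,-12.4))
E
```

```text
[ 440. -162.   16.]
[ 438. -349.   16.]
[ 319. -351.   16.]
[ 315. -158.   16.]
tilt [ 0.002  0.    -1.   ] jaw 167.6 spin 0.0 then shift dx,dy,dz [ 4.2  0.9 -1.7] t 4.37 wid 14.2
2.9251718263424964
```

>>> drive_tool(motion=[[0,0,-4,0],[0,0,-8,0],[0,0,-10,0],[0,0,-10,0],[0,0,-10,0],[0,0,-10,0],[0,0,-10,0],[0,0,-10,0],[0,0,-10,0],[-10,0,-8,0]])

```text
clock: 5.2
position: [471.8, -154.9, 89.0]
ee_rot: [-0.441, 0.553, 0.445, 0.549]
contact_force: [-0.1, 0.4, -1.0]
gripper_width: 14.7
```

>>> drive_tool(motion=[[-30,0,0,0],[-30,0,0,-6],[0,0,0,-6.4],[0,0,0,0]])

```text
clock: 5.53
position: [474.5, -154.5, 152.1]
ee_rot: [0.501, -0.5, -0.5, -0.5]
contact_force: [-0.1, -0.5, -0.2]
gripper_width: 14.2
```

```bash
python3 - <<'E'
from h import *
snap("wrist","w2")
go(378,-311,60,0)
C=cam("wrist");print(proj(C,(605.3,-16.6,129)),proj(C,(511,4,101)))
E
```

```text
tilt [-0.002  0.    -1.   ] jaw 179.8 spin -0.2 then shift dx,dy,dz [  90.7   95.6 -156.8] t 5.58 wid 14.6
[108.38736249 448.02159964] [264.89019156 430.92398926]
```

View pics/w2.png

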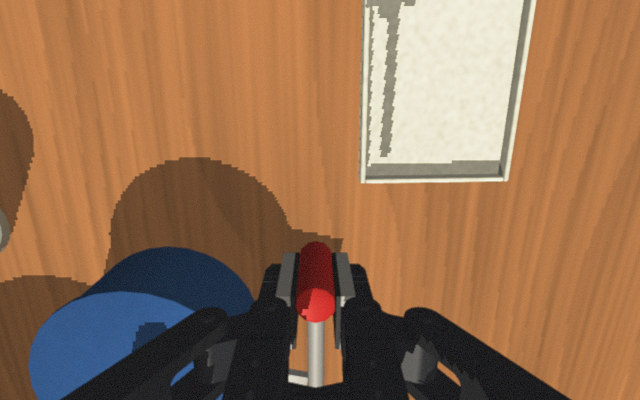

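The pin is held upright and clear; the tray's near edge shows at (363,182)–(507,180). Over to the tray.

>>> drive_tool(motion=[[0,19,-31,0],[0,19,-31,0],[0,19,-31,0],[0,19,-31,0],[0,19,-32,0],[20,0,0,0],[30,0,0,0],[0,0,0,0]])

```text
clock: 6.25
position: [374.2, -308.1, 95.2]
ee_rot: [-0.493, 0.503, 0.503, 0.5]
contact_force: [-0.7, 1.3, -1.4]
gripper_width: 14.1
```

```bash
python3 - <<'E'
from h import *
K,e,r=cam("wrist")
go(378,-311,17,0)
E
```

```text
tilt [-0.013  0.007 -1.   ] jaw 179.6 spin -0.4 then shift dx,dy,dz [78.2 -3.8 -2.9] t 6.25 wid 14.1
```

>>> drive_tool(motion=[[20,-2,-1,0],[20,-1,-1,0],[16,0,0,0],[10,0,0,0],[5,0,0,0],[3,0,0,0],[2,0,0,0],[0,0,0,0]])

```text
clock: 6.92
position: [383.2, -311.5, 25.5]
ee_rot: [-0.5, 0.5, 0.5, 0.5]
contact_force: [0.2, 0.3, 0.1]
gripper_width: 14.0
```

```bash
python3 - <<'E'
from h import *
s=arm.read_state();print(s["contact_force"]);go(378,-311,17,0)
E
```

```text
[0.21784867 0.34871112 0.12062705]
tilt [-0. -0. -1.] jaw -180.0 spin 0.0 then shift dx,dy,dz [8.5 5.2 0.5] t 6.92 wid 14.0
```

>>> drive_tool(motion=[[4,3,0,0],[3,0,0,0],[0,0,0,0],[0,0,0,0]])

```text
clock: 7.25
position: [380.0, -311.6, 18.4]
ee_rot: [0.5, -0.5, -0.5, -0.5]
contact_force: [1.2, -0.6, 0.2]
gripper_width: 14.3
```

>>> drive_tool(motion=[[0,0,0,0],[0,0,0,0],[0,0,0,0],[0,0,0,0],[-20,0,0,0],[-40,0,0,0],[-40,0,0,0],[-40,0,0,0],[-40,0,0,0],[-20,0,0,0]], grip=50)

```text
clock: 8.08
position: [381.7, -312.7, 224.0]
ee_rot: [0.503, -0.499, -0.497, -0.501]
contact_force: [0.3, 0.2, 0.1]
gripper_width: 50.3
```

```bash
python3 - <<'E'
from h import *
snap("wrist","w3"); snap("top","t3",(300,140,520,320),3)
go(606,-16.5,200,-12.4)
E
```

```text
tilt [ 0.01  -0.005 -1.   ] jaw -180.0 spin 12.4 then shift dx,dy,dz [  23.2 -154.9  337.4] t 8.18 wid 50.0
```

View pics/t3.png

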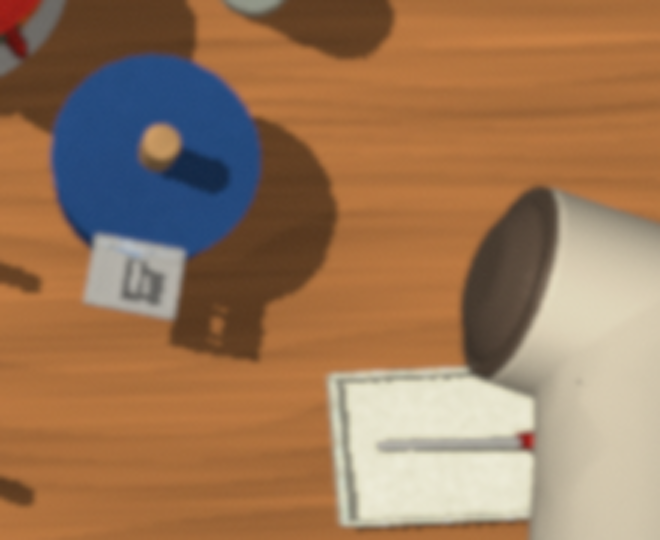

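The pin lies in the tray (shank from (380,446) to the handle at (527,440)). Now the lid.

>>> drive_tool(motion=[[0,0,0,6],[0,0,0,6.4],[2,-15,33,0],[2,-15,33,0],[2,-15,33,0],[2,-15,33,0],[2,-15,33,0],[2,-15,33,0],[2,-15,33,0],[2,-15,33,0]], grip=60)

```text
clock: 9.02
position: [554.0, -77.8, 201.0]
ee_rot: [-0.443, 0.552, 0.444, 0.55]
contact_force: [0.5, -0.2, 0.2]
gripper_width: 60.4
```

>>> drive_tool(motion=[[2,-15,33,0],[2,-17,38,0],[0,0,0,0],[0,0,0,0]])

```text
clock: 9.35
position: [600.5, -15.1, 196.0]
ee_rot: [-0.443, 0.552, 0.445, 0.549]
contact_force: [-1.0, 0.7, -0.1]
gripper_width: 59.9
```

```bash
python3 - <<'E'
from h import *
snap("wrist","w4")
go(606,-16.5,89,-12.4)
C=cam("wrist");print(proj(C,(606,-16.5,129)),proj(C,(606,-16.5,81)))
E
```

```text
tilt [-0.003 -0.    -1.   ] jaw 167.7 spin 0.1 then shift dx,dy,dz [107.5  -6.1   1.2] t 9.4 wid 59.8
[306.48788126 219.66947207] [307.78550634 197.04844868]
```

View pics/w4.png

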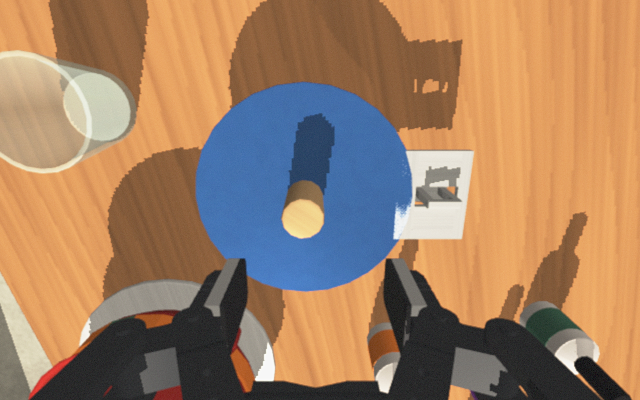

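Knob top at (303,218), 3 px from the prediction; hasp with the empty staple at (438,193). Shift −8 in y, then down onto the knob.

>>> drive_tool(motion=[[30,-8,0,0],[30,0,0,0],[25,0,0,0],[12,0,0,0],[8,0,0,0],[2,0,0,0],[0,0,0,0],[0,0,0,0]])

```text
clock: 10.07
position: [608.8, -19.0, 92.5]
ee_rot: [-0.443, 0.55, 0.443, 0.552]
contact_force: [0.3, 0.3, -0.2]
gripper_width: 59.8
```

>>> drive_tool(motion=[[0,0,0,0],[0,0,0,0],[0,0,0,0],[0,0,0,0],[0,0,0,0],[0,0,0,0],[0,0,0,0]], grip=15)

```text
clock: 10.65
position: [608.6, -18.6, 92.5]
ee_rot: [-0.444, 0.551, 0.443, 0.551]
contact_force: [-1.2, 0.7, 6.7]
gripper_width: 27.2
```

```bash
python3 - <<'E'
from h import *
go(606,-16.5,140,-12.4)
E
```

```text
tilt [ 0.001 -0.    -1.   ] jaw 167.6 spin 0.0 then shift dx,dy,dz [-47.5   3.    1.5] t 10.65 wid 27.2
```

>>> drive_tool(motion=[[-5,0,0,0],[-10,0,0,0],[-10,0,0,0],[-10,0,0,0],[-15,0,0,0],[-20,0,0,0],[-20,0,0,0],[0,0,0,0]])

```text
clock: 11.32
position: [611.1, -18.6, 186.9]
ee_rot: [-0.446, 0.548, 0.441, 0.554]
contact_force: [0.9, 0.6, -1.2]
gripper_width: 26.7
```

>>> drive_tool(motion=[[0,-3,-15,0],[0,-7,-33,0],[0,-7,-35,0],[0,-7,-35,0],[0,-7,-35,0],[0,-7,-35,0],[0,-7,-35,0],[0,-7,-35,0],[0,-7,-35,0],[0,-6,-32,0]])

```text
clock: 12.15
position: [601.3, -351.9, 180.1]
ee_rot: [-0.442, 0.551, 0.443, 0.551]
contact_force: [0.4, 0.3, -3.0]
gripper_width: 26.8
```

>>> drive_tool(motion=[[0,-3,-20,0],[0,0,-5,0],[0,0,0,0],[0,0,0,0]])

```text
clock: 12.48
position: [599.1, -374.7, 180.2]
ee_rot: [-0.442, 0.551, 0.444, 0.551]
contact_force: [-0.3, 0.3, -2.7]
gripper_width: 27.0
```

```bash
python3 - <<'E'
from h import *
snap("side","s5");snap("wrist","w5")
go(600,-375,25,-12.4)
E
```

```text
tilt [-0.     0.001 -1.   ] jaw 167.7 spin 0.1 then shift dx,dy,dz [156.   -0.5  -1.1] t 12.58 wid 26.3
```

View pics/s5.png

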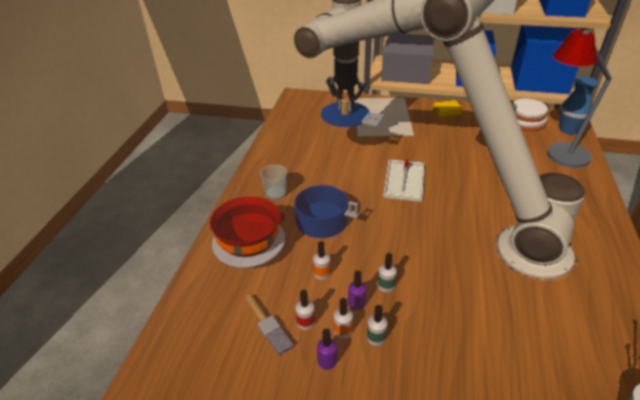

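The lid hangs level at (345,113) in the side view, tub open at (322,212), pin in the tray. I'll check the paper sheet's edge before laying the lid down.

```bash
python3 - <<'E'
from h import *
C=cam("top")
for p in[(541,208),(568,288),(490,262)]: print(back(C,*p,0).round())
E
```

```text
[ 571. -508.    0.]
[ 370. -548.    0.]
[ 438. -361.   -0.]
```

>>> drive_tool(motion=[[30,0,0,0],[30,0,0,0],[30,0,0,0],[25,0,0,0],[15,0,0,0],[8,0,0,0],[4,0,0,0],[0,0,0,0]])

```text
clock: 13.25
position: [600.0, -374.4, 39.3]
ee_rot: [-0.443, 0.551, 0.444, 0.551]
contact_force: [-0.7, -0.2, -1.8]
gripper_width: 26.7
```

>>> drive_tool(motion=[[6,0,0,0],[4,0,0,0],[2,0,0,0],[1,0,0,0],[0,0,0,0],[0,0,0,0]])

```text
clock: 13.75
position: [599.7, -375.3, 26.6]
ee_rot: [-0.443, 0.551, 0.443, 0.551]
contact_force: [-0.1, -0.3, -3.3]
gripper_width: 26.3
```

>>> drive_tool(motion=[[1,0,0,0],[0,0,0,0],[0.5,0,0,0],[0,0,0,0]])

```text
clock: 14.08
position: [599.9, -375.3, 25.6]
ee_rot: [-0.443, 0.551, 0.443, 0.551]
contact_force: [-1.1, 0.6, -0.6]
gripper_width: 26.6
```

>>> drive_tool(motion=[[0,0,0,0],[0,0,0,0],[0,0,0,0],[0,0,0,0],[0,0,0,0],[-20,0,0,0],[-40,0,0,0],[-40,0,0,0],[-40,0,0,0],[-40,0,0,0]], grip=60)

```text
clock: 14.92
position: [599.3, -375.1, 206.9]
ee_rot: [-0.443, 0.551, 0.443, 0.551]
contact_force: [0.4, -1.1, -0.7]
gripper_width: 60.0
```

```bash
python3 - <<'E'
from h import *
im=arm.get_image("wrist")[:,:,::-1]; cv2.imwrite("pics/w6.png",im)
go(606,-17,210,-12.4)
# tub measure later; bottles: moved?
im=arm.get_image("top")[:,:,::-1];cv2.imwrite("pics/t6.png",cv2.resize(im[60:330,120:460],None,fx=2.2,fy=2.2,interpolation=cv2.INTER_CUBIC))
go(560,193,210,90)
E
```

```text
tilt [ 0.015 -0.01  -1.   ] jaw 167.7 spin 0.1 then shift dx,dy,dz [  8.   74.5 353. ] t 14.97 wid 60.0
tilt [ 0.015 -0.009 -1.   ] jaw 167.7 spin 77.7 then shift dx,dy,dz [  5.1 570.4 -43.1] t 15.02 wid 59.8
```

View pics/t6.png

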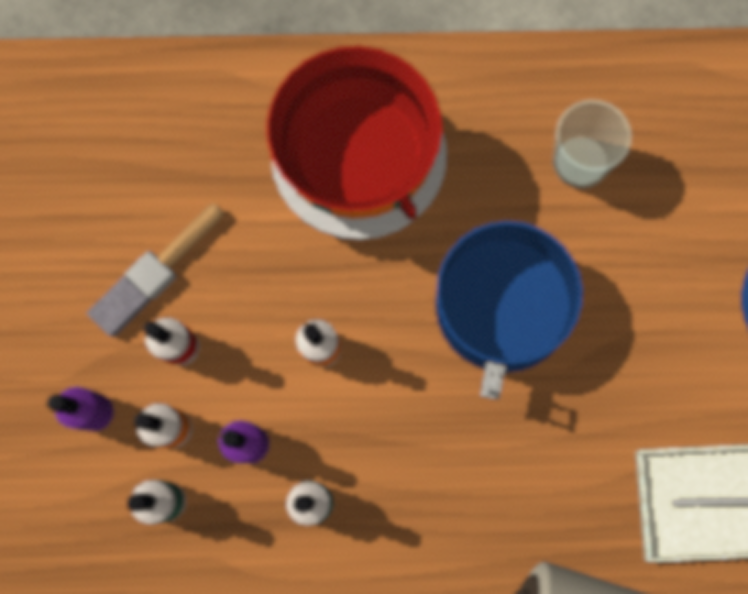

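The tub is open and empty, centre near (509,296) in the crop; all five bottles are where they were. Next is the cap detector and the tub centre by image code, while moving over bottle b2 with the same yaw.

>>> drive_tool(motion=[[0,10,36,0],[0,10,36,0],[0,10,36,0],[0,10,36,0],[0,10,36,0],[0,10,36,0],[0,10,36,0],[0,10,36,0],[0,10,36,0],[0,10,36,0]], grip=45)

```text
clock: 15.85
position: [578.7, -0.3, 204.9]
ee_rot: [-0.443, 0.551, 0.443, 0.551]
contact_force: [-0.2, 0.2, -0.2]
gripper_width: 45.0
```

```bash
cat >> h.py <<'E'
B=dict(b1=(566.8,353),b2=(560.3,193.5),b3=(474,359.5),b4=(394.4,363.5),b5=(388.8,201.3))
def cap(n,xy,w=10,im=None,C=None,z0=0):
    C=C or cam(n); im=arm.get_image(n) if im is None else im
    u,v=proj(C,(*xy,z0+93)); u0,v0=int(u-w),int(v-w)
    m=(im[max(v0,0):v0+2*w+1,max(u0,0):u0+2*w+1].max(2)<70).astype(np.uint8)
    k,l,s,c=cv2.connectedComponentsWithStats(m)
    if k<2: return None
    i=1+np.argmax(s[1:,4]); return back(C,c[i][0]+max(u0,0),c[i][1]+max(v0,0),z0+93)[:2].round(1),int(s[i,4])
def allcaps():
    C=cam("top");im=arm.get_image("top")
    for k,p in B.items(): print(k,cap("top",p,12,im,C))
def weigh(n=8):
    f=[]
    for _ in range(n): arm.get_image("top"); f.append(arm.read_state()["contact_force"])
    print("force",np.mean(f,0).round(2),np.std(f,0).round(2))
def tub(n,z=75):
    C=cam(n);im=arm.get_image(n);h=cv2.cvtColor(im,cv2.COLOR_RGB2HSV)
    m=cv2.inRange(h,(100,120,40),(125,255,255))
    k,l,s,c=cv2.connectedComponentsWithStats(m); u,v=proj(C,(607,-17,75))
    i=1+np.argmin(np.hypot(*(c[1:]-[u,v]).T)+1e4*(s[1:,4]<500))
    cn=cv2.convexHull(np.argwhere(l==i)[:,::-1].astype(np.int32))[:,0]
    P=np.array([back(C,*p,z)[:2] for p in cn]);return P
E
python3 - <<'E'
from h import *
allcaps(); weigh(6)
P=tub("top"); print(len(P))
from scipy.optimize import least_squares
r=least_squares(lambda q:np.hypot(*(P-q[:2]).T)-q[2],[607,-17,79],loss="soft_l1").x;print("tub",r.round(1),np.abs(np.hypot(*(P-r[:2]).T)-r[2]).max())
E
```

```text
b1 (array([568.4, 355.2]), 57)
b2 None
b3 (array([475.8, 361.9]), 64)
b4 (array([396. , 364.8]), 60)
b5 None
force [ 0.04 -0.13  0.16] [0.45 0.38 0.36]
25
tub [599.2 -13.4  75.1] 42.79644955402706
```

```bash
python3 - <<'E'
from h import *
from scipy.optimize import least_squares
t=cv2.imread("pics/t6.png"); h=cv2.cvtColor(t,cv2.COLOR_BGR2HSV)
m=cv2.inRange(h,(100,100,30),(125,255,255)); k,l,s,c=cv2.connectedComponentsWithStats(m)
i=1+np.argmin(np.hypot(*(c[1:]-[509,296]).T)); hull=cv2.convexHull(np.argwhere(l==i)[:,::-1].astype(np.int32))[:,0]
C=cam("top");P=np.array([back(C,(p[0]+.5)/2.2-.5+120,(p[1]+.5)/2.2-.5+60,75)[:2] for p in hull])
c0=np.array([606.,-17]); d=(c0-[399,89]); d/=np.linalg.norm(d)
for cut in(-1,-.2,0.1):
    Q=P[((P-c0)@d/79)>cut]
    for fix in(0,1):
        r=least_squares(lambda q:np.hypot(*(Q-q[:2]).T)-(79 if fix else q[2]),[607,-17,79],loss="soft_l1").x;print(cut,fix,len(Q),r.round(1))
# wrist now
im=arm.get_image("wrist")[:,:,::-1];cv2.imwrite("pics/w7.png",im)
go(560.3,193.5,190,-12.4)
E
```

```text
-1 0 44 [605.  -13.6  78.7]
-1 1 44 [604.8 -13.5  79. ]
-0.2 0 30 [606.9 -14.5  77.5]
-0.2 1 30 [605.2 -13.4  79. ]
0.1 0 23 [606.1 -13.9  78.2]
0.1 1 23 [605.1 -13.5  79. ]
tilt [-0. -0. -1.] jaw 167.5 spin -0.1 then shift dx,dy,dz [ 14.7  60.6 188.2] t 16.3 wid 45.2
```

View pics/w7.png

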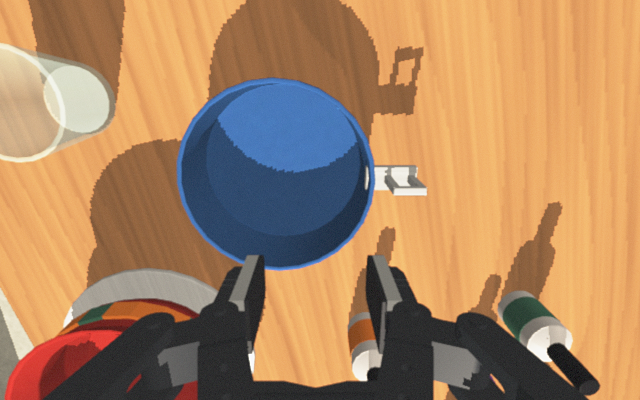

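The wrist picture shows the whole tub: rim from (178,175) to (373,178) and from (275,78) to (277,269), staple near (398,180). Fit the rim from it.

```bash
python3 - <<'E'
from h import *
from scipy.optimize import least_squares
t=cv2.imread("pics/w7.png"); h=cv2.cvtColor(t,cv2.COLOR_BGR2HSV)
m=cv2.inRange(h,(100,100,30),(125,255,255)); k,l,s,c=cv2.connectedComponentsWithStats(m)
i=1+np.argmax(s[1:,4]); hull=cv2.convexHull(np.argwhere(l==i)[:,::-1].astype(np.int32))[:,0]
print(hull.min(0),hull.max(0))
C=cam("wrist");P=np.array([back(C,*p,75)[:2] for p in hull])
r=least_squares(lambda q:np.hypot(*(P-q[:2]).T)-q[2],[607,-17,79],loss="soft_l1").x;print(r.round(1),np.abs(np.hypot(*(P-r[:2]).T)-r[2]).max().round(1))
s=back(C,418,193,101)[:2];d=r[:2]-s;print(s,np.degrees(np.arctan2(d[1],d[0])))
E
```

```text
[177  78] [374 269]
[609.2 -17.   78.2] 0.5
[505.76999184   7.24373169] -13.181544580779958
```

>>> drive_tool(motion=[[0,12,37,0],[0,12,37,0],[0,12,38,0],[0,12,38,0],[0,13,38,0],[0,0,0,0],[0,0,0,0]])

```text
clock: 16.88
position: [559.8, 195.9, 204.5]
ee_rot: [-0.444, 0.551, 0.444, 0.55]
contact_force: [0.7, -0.4, -0.5]
gripper_width: 45.1
```

```bash
python3 - <<'E'
from h import *
r=cap("wrist",B["b2"],45);print(r)
go(*r[0],78,-12.4); weigh(5)
E
```

```text
(array([563.7, 193.3]), 689)
tilt [-0.001 -0.    -1.   ] jaw 167.6 spin 0.0 then shift dx,dy,dz [126.5  -4.   -0.4] t 16.93 wid 45.0
force [-0.29 -0.21 -0.21] [0.56 0.27 0.61]
```

>>> drive_tool(motion=[[30,-3,0,0],[30,0,0,0],[30,0,0,0],[20,0,0,0],[10,0,0,0],[5,0,0,0],[1,0,0,0],[0,0,0,0],[0,0,0,0]])

```text
clock: 17.93
position: [563.8, 194.4, 80.4]
ee_rot: [-0.443, 0.55, 0.443, 0.552]
contact_force: [1.2, 1.1, 0.5]
gripper_width: 45.0
```

>>> drive_tool(motion=[[0,0,0,0],[0,0,0,0],[0,0,0,0],[0,0,0,0],[0,0,0,0],[0,0,0,0]], grip=6)

```text
clock: 18.43
position: [563.5, 194.4, 80.0]
ee_rot: [-0.444, 0.55, 0.443, 0.552]
contact_force: [-1.0, 0.5, 5.7]
gripper_width: 16.7
```

>>> drive_tool(motion=[[-5,0,0,0],[-15,0,0,0],[-30,0,0,0],[-30,0,0,0],[-20,0,0,0],[-5,0,0,0],[0,0,0,0],[0,0,0,0]])

```text
clock: 19.1
position: [561.8, 193.7, 182.5]
ee_rot: [-0.443, 0.552, 0.443, 0.55]
contact_force: [-1.0, -0.8, -2.9]
gripper_width: 16.5
```

```bash
python3 - <<'E'
from h import *
weigh(8)
import json
a=np.radians(-12.4);X=np.array([np.cos(a),np.sin(a)]);Y=np.array([-X[1],X[0]]);c=np.array([608.5,-17])
for i in(-1,0,1):
  for j in(-1,1): print(i,j,(c+33.2*i*X+33.2*j*Y).round(1))
go(608.5,-17,185,-12.4)
E
```

```text
force [ 0.14 -0.04 -1.11] [0.4  0.4  0.54]
-1 -1 [568.9 -42.3]
-1 1 [583.2  22.6]
0 -1 [601.4 -49.4]
0 1 [615.6  15.4]
1 -1 [633.8 -56.6]
1 1 [648.1   8.3]
tilt [-0.001 -0.001 -1.   ] jaw 167.6 spin 0.0 then shift dx,dy,dz [  -1.9  -90.1 -196.1] t 19.5 wid 16.2
```

Light (about 1 N), so it goes into the ring: slot (633.8,−56.6).

>>> drive_tool(motion=[[-4,-8,-15,0],[-4,-16,-30,0],[0,-17,-32,0],[0,-17,-32,0],[0,-17,-32,0],[0,-17,-32,0],[0,-16,-30,0],[0,-11,-18,0],[0,-5,-8,0],[0,0,0,0]])

```text
clock: 20.33
position: [635.1, -58.2, 191.2]
ee_rot: [-0.442, 0.552, 0.442, 0.551]
contact_force: [-0.7, 1.4, -2.0]
gripper_width: 16.2
```

```bash
python3 - <<'E'
from h import *
weigh(4)
go(633.8,-56.6,88,-12.4)
E
```

```text
force [-0.23  0.57 -0.66] [0.31 0.55 0.42]
tilt [-0.  0. -1.] jaw 167.7 spin 0.1 then shift dx,dy,dz [103.8   0.4  -1.8] t 20.53 wid 16.4
```

>>> drive_tool(motion=[[25,0,0,0],[30,0,0,0],[25,0,0,0],[12,0,0,0],[5,0,0,0],[3,0,0,0],[1,0,0,0],[0,0,0,0],[0,0,0,0]])

```text
clock: 21.28
position: [635.7, -56.1, 92.4]
ee_rot: [-0.444, 0.55, 0.443, 0.552]
contact_force: [-0.5, -0.2, -1.0]
gripper_width: 16.6
```

```bash
cat >> h.py <<'E'
def weigh(n=6):
    f=[];p=[]
    for _ in range(n): arm.get_image("top"); s=arm.read_state();f.append(s["contact_force"]);p.append(s["position"])
    print("force",np.mean(f,0).round(2),"pos",np.mean(p,0).round(1),np.std(p,0).round(1)); return np.mean(p,0)
_go=go
def go(x,y,z,yaw=-12.4,n=4):
    p=weigh(n); s=arm.read_state()["position"]; d=s-p; return _go(x+d[0],y+d[1],z+d[2],yaw)
E
python3 - <<'E'
from h import *
go(633.8,-56.6,88)
E
```

```text
force [-0.    0.13 -1.17] pos [635.4 -56.3  91.9] [0.2 0.  0.2]
tilt [ 0.001  0.    -1.   ] jaw 167.6 spin 0.0 then shift dx,dy,dz [ 3.9  1.5 -0.7] t 21.48 wid 16.8
```

>>> drive_tool(motion=[[2,1,0,0],[1,0,0,0],[0,0,0,0],[0,0,0,0],[0,0,0,0]])

```text
clock: 21.9
position: [633.7, -56.1, 88.1]
ee_rot: [-0.443, 0.551, 0.443, 0.551]
contact_force: [-0.4, 0.9, 2.6]
gripper_width: 16.9
```

>>> drive_tool(motion=[[0.5,0,0,0],[0,0,0,0],[0,0,0,0]])

```text
clock: 22.15
position: [633.8, -56.1, 88.1]
ee_rot: [-0.443, 0.551, 0.443, 0.551]
contact_force: [-2.4, -0.1, 5.6]
gripper_width: 16.3
```

>>> drive_tool(motion=[[0.5,0,0,0],[0,0,0,0],[0,0,0,0]])

```text
clock: 22.4
position: [633.9, -56.2, 88.1]
ee_rot: [-0.443, 0.551, 0.443, 0.551]
contact_force: [-2.4, -0.6, 7.4]
gripper_width: 16.3
```

>>> drive_tool(motion=[[0,0,0,0],[0,0,0,0],[0,0,0,0],[0,0,0,0],[-20,0,0,0],[-35,0,0,0],[-35,0,0,0],[-30,0,0,0],[0,15,10,0],[0,28,19,0]], grip=30)

```text
clock: 23.23
position: [600.5, -19.4, 208.7]
ee_rot: [-0.443, 0.55, 0.441, 0.553]
contact_force: [-0.4, 0.5, -1.2]
gripper_width: 29.7
```

>>> drive_tool(motion=[[0,30,20,0],[0,30,20,0],[0,30,20,0],[0,30,20,0],[0,30,20,0],[0,30,20,0],[0,30,20,0],[0,25,17,0],[0,15,12,0],[0,0,0,0]], grip=45)

```text
clock: 24.07
position: [388.5, 202.1, 207.0]
ee_rot: [-0.444, 0.55, 0.445, 0.55]
contact_force: [0.8, 1.4, -0.3]
gripper_width: 45.0
```

```bash
python3 - <<'E'
from h import *
r=cap("wrist",B["b5"],45);print(r)
go(*r[0],79)
print(cap("wrist",(633.8,-56.6),40))
allcaps()
E
```

```text
(array([391.8, 202.7]), 709)
force [ 0.34  0.15 -0.06] pos [390.3 200.1 206.8] [0.3 0.4 0.1]
tilt [-0. -0. -1.] jaw 167.5 spin -0.1 then shift dx,dy,dz [127.8  -0.9   2.9] t 24.32 wid 44.7
(array([469.4, 269.1]), 1867)
b1 (array([568.3, 354.8]), 55)
b2 None
b3 (array([475.8, 362.2]), 61)
b4 None
b5 (array([392.2, 201.3]), 158)
```

>>> drive_tool(motion=[[30,-1,1,0],[30,0,1,0],[30,0,0,0],[20,0,0,0],[10,0,0,0],[6,0,0,0],[2,0,0,0],[0,0,0,0],[0,0,0,0]])

```text
clock: 25.17
position: [392.2, 202.3, 79.5]
ee_rot: [-0.443, 0.55, 0.443, 0.552]
contact_force: [-0.7, 0.3, 1.0]
gripper_width: 45.2
```

>>> drive_tool(motion=[[0,0,0,0],[0,0,0,0],[0,0,0,0],[0,0,0,0],[0,0,0,0],[0,0,0,0]], grip=6)

```text
clock: 25.67
position: [391.9, 202.3, 79.6]
ee_rot: [-0.443, 0.55, 0.443, 0.551]
contact_force: [-1.5, 0.1, 6.4]
gripper_width: 16.7
```

>>> drive_tool(motion=[[-5,0,0,0],[-15,0,0,0],[-30,0,0,0],[-35,0,0,0],[-35,0,0,0],[-20,0,0,0],[-5,0,0,0],[0,0,0,0],[0,0,0,0]])

```text
clock: 26.42
position: [390.7, 201.4, 222.7]
ee_rot: [-0.443, 0.552, 0.443, 0.55]
contact_force: [-0.1, 0.4, -0.9]
gripper_width: 16.0
```

```bash
python3 - <<'E'
from h import *
print(arm.read_state()["gripper_width"]);weigh(4)
print("center");go(608.5,-17,96); print("slot");go(648.1,8.3,96)
E
```

```text
16.010403166749754
force [-0.17 -0.15 -1.31] pos [390.7 201.2 222.1] [0.2 0.1 0.1]
center
force [-0.13  0.15 -0.86] pos [391.2 201.7 222.8] [0.1 0.1 0.3]
tilt [-0.001 -0.001 -1.   ] jaw 167.6 spin 0.0 then shift dx,dy,dz [ 126.8 -259.2 -166.9] t 26.82 wid 16.9
slot
force [ 0.2   0.47 -0.62] pos [391.5 201.9 223.6] [0.  0.  0.1]
tilt [-0. -0. -1.] jaw 167.6 spin 0.0 then shift dx,dy,dz [ 127.6 -292.2 -134. ] t 27.02 wid 16.2
```

Light again, so slot (648.1,8.3).

>>> drive_tool(motion=[[0,-15,-7,0],[0,-30,-14,0],[0,-34,-16,0],[0,-34,-16,0],[0,-34,-16,0],[0,-34,-16,0],[0,-34,-16,0],[0,-34,-16,0],[0,-28,-12,0],[0,-15,-5,0]])

```text
clock: 27.85
position: [650.3, 5.8, 222.8]
ee_rot: [-0.443, 0.552, 0.442, 0.551]
contact_force: [1.0, 1.8, -0.4]
gripper_width: 16.7
```

>>> drive_tool(motion=[[25,0,0,0],[30,0,0,0],[30,0,0,0],[20,0,0,0],[12,0,0,0],[6,0,0,0],[3,0,0,0],[0,0,0,0],[0,0,0,0],[0,0,0,0]])

```text
clock: 28.68
position: [648.9, 8.7, 99.5]
ee_rot: [-0.444, 0.55, 0.443, 0.552]
contact_force: [-1.5, 0.4, -0.3]
gripper_width: 16.6
```

```bash
python3 - <<'E'
from h import *
go(648.1,8.3,88)
E
```

```text
force [ 0.14 -0.06 -0.87] pos [648.6   8.6  99. ] [0.2 0.  0.3]
tilt [ 0.001  0.    -1.   ] jaw 167.6 spin 0.0 then shift dx,dy,dz [11.   0.4 -0.4] t 28.88 wid 15.9
```

>>> drive_tool(motion=[[4,0,0,0],[3,0,0,0],[2,0,0,0],[1,0,0,0],[1,0,0,0],[0,0,0,0],[0,0,0,0],[0,0,0,0]])

```text
clock: 29.55
position: [647.7, 8.3, 87.7]
ee_rot: [-0.443, 0.551, 0.443, 0.551]
contact_force: [-2.4, 0.8, 5.6]
gripper_width: 16.6
```

>>> drive_tool(motion=[[0,0,0,0],[0,0,0,0]])

```text
clock: 29.72
position: [647.7, 8.3, 87.7]
ee_rot: [-0.443, 0.551, 0.443, 0.551]
contact_force: [-3.5, 0.9, 5.6]
gripper_width: 16.9
```

>>> drive_tool(motion=[[0,0,0,0],[0,0,0,0],[0,0,0,0],[0,0,0,0],[-20,0,0,0],[-35,0,0,0],[-35,0,0,0],[-30,0,0,0],[0,15,13,0],[0,28,25,0]], grip=30)

```text
clock: 30.55
position: [616.4, 53.5, 209.0]
ee_rot: [-0.443, 0.55, 0.441, 0.554]
contact_force: [0.1, 1.8, -1.0]
gripper_width: 29.8
```

>>> drive_tool(motion=[[0,30,28,0],[0,30,28,0],[0,30,28,0],[0,30,28,0],[0,30,28,0],[0,30,28,0],[0,30,28,0],[0,30,28,0],[0,25,20,0],[0,13,11,0]], grip=45)

```text
clock: 31.38
position: [395.3, 366.1, 206.8]
ee_rot: [-0.444, 0.55, 0.444, 0.551]
contact_force: [-0.5, -1.0, -0.8]
gripper_width: 44.8
```

>>> drive_tool(motion=[[0,0,0,0],[0,0,0,0]])

```text
clock: 31.55
position: [396.8, 364.0, 206.7]
ee_rot: [-0.444, 0.551, 0.444, 0.55]
contact_force: [0.6, -0.4, -0.4]
gripper_width: 45.0
```

```bash
python3 - <<'E'
from h import *
r=cap("wrist",(396,364),45);print(r)
go(*r[0],79)
C=cam("top");im=arm.get_image("top");h=cv2.imwrite("pics/t8.png",im[:,:,::-1])
print([cap("top",p,8,im,C,8) for p in((633.8,-56.6),(648.1,8.3))])
E
```

```text
(array([397.5, 364.7]), 698)
force [ 0.08  0.01 -0.53] pos [397.9 362.6 206.7] [0.1 0.1 0. ]
tilt [-0. -0. -1.] jaw 167.5 spin -0.1 then shift dx,dy,dz [127.7   0.8   1.9] t 31.8 wid 45.2
[(array([634.6, -58.2]), 59), (array([653.9,   4.5]), 89)]
```

>>> drive_tool(motion=[[30,1,1,0],[30,0,1,0],[30,0,0,0],[20,0,0,0],[10,0,0,0],[6,0,0,0],[2,0,0,0],[0,0,0,0],[0,0,0,0]])

```text
clock: 32.6
position: [397.4, 366.4, 80.1]
ee_rot: [-0.443, 0.55, 0.443, 0.552]
contact_force: [0.1, -0.7, -0.8]
gripper_width: 45.2
```

>>> drive_tool(motion=[[0,0,0,0],[0,0,0,0],[0,0,0,0],[0,0,0,0],[0,0,0,0],[0,0,0,0]], grip=6)

```text
clock: 33.1
position: [397.1, 366.2, 79.9]
ee_rot: [-0.443, 0.55, 0.443, 0.552]
contact_force: [-1.5, 0.2, 6.6]
gripper_width: 16.6
```

>>> drive_tool(motion=[[-5,0,0,0],[-15,0,0,0],[-30,0,0,0],[-35,0,0,0],[-35,0,0,0],[-20,0,0,0],[-5,0,0,0],[0,0,0,0],[0,0,0,0]])

```text
clock: 33.85
position: [395.7, 364.6, 221.7]
ee_rot: [-0.443, 0.553, 0.443, 0.55]
contact_force: [0.6, -0.9, -2.2]
gripper_width: 16.7
```

```bash
python3 - <<'E'
from h import *
weigh(4)
print("center");go(608.5,-17,96); print("slot");go(583.2,22.6,96)
print("slot");go(568.9,-42.3,96)
E
```

```text
force [ 0.07 -0.35 -3.03] pos [395.9 364.5 221.3] [0.2 0.2 0.2]
center
force [-0.05  0.45 -2.63] pos [396.5 365.3 222.6] [0.1 0.2 0.4]
tilt [-0.001 -0.001 -1.   ] jaw 167.6 spin 0.0 then shift dx,dy,dz [ 126.6 -289.1 -327.8] t 34.25 wid 16.7
slot
force [ 0.1  -0.15 -2.81] pos [396.7 365.6 223.6] [0.  0.  0.1]
tilt [-0. -0. -1.] jaw 167.6 spin 0.0 then shift dx,dy,dz [ 127.6 -255.8 -295. ] t 34.45 wid 16.3
slot
force [-0.29  0.06 -2.87] pos [396.8 365.6 223.8] [0. 0. 0.]
tilt [ 0.  0. -1.] jaw 167.6 spin 0.0 then shift dx,dy,dz [ 127.8 -255.7 -361.4] t 34.65 wid 16.2
```

```bash
python3 - <<'E'
import cv2
im=cv2.imread("pics/t8.png");cv2.imwrite("pics/t8c.png",cv2.resize(im[140:250,290:430],None,fx=5,fy=5,interpolation=cv2.INTER_CUBIC))
E
```

```text
(no output)
```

View pics/t8c.png

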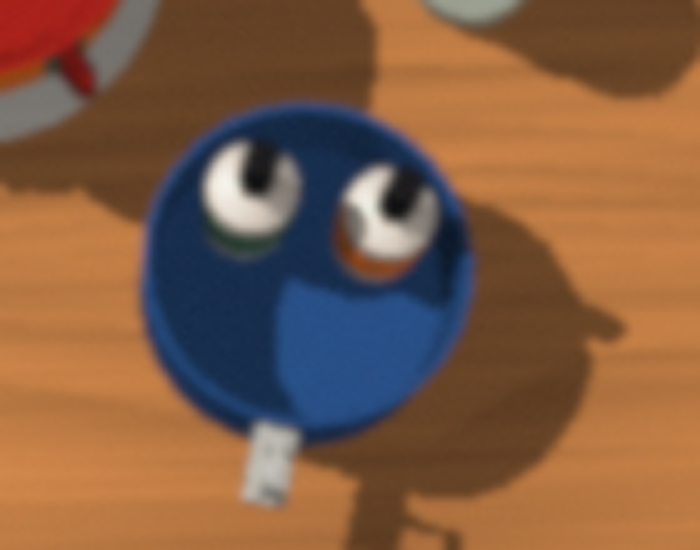

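Both bottles stand upright in the tub, caps at (260,165) and (402,193). b4 weighs about 2.8 N: it is the full one, so it goes in the centre.

>>> drive_tool(motion=[[0,-15,-17,0],[0,-24,-28,0],[0,-26,-30,0],[0,-26,-30,0],[0,-26,-30,0],[0,-26,-30,0],[0,-26,-30,0],[0,-26,-30,0],[0,-26,-30,0],[0,-26,-30,0]])

```text
clock: 35.48
position: [577.5, 32.4, 224.1]
ee_rot: [-0.443, 0.551, 0.443, 0.551]
contact_force: [0.8, 1.3, -2.7]
gripper_width: 16.4
```

>>> drive_tool(motion=[[0,-22,-22,0],[0,-13,-14,0],[0,-7,-7,0],[0,0,0,0],[25,0,0,0],[30,0,0,0],[20,0,0,0],[10,0,0,0],[0,0,0,0],[0,0,0,0]])

```text
clock: 36.32
position: [609.1, -16.1, 139.5]
ee_rot: [-0.444, 0.551, 0.443, 0.551]
contact_force: [-0.2, 0.2, -2.7]
gripper_width: 16.6
```

```bash
python3 - <<'E'
from h import *
go(608.5,-17,88)
E
```

```text
force [ 0.42  0.17 -2.64] pos [609.8 -16.2 140.7] [0.1 0.1 0.2]
tilt [ 0.003  0.001 -1.   ] jaw 167.6 spin 0.0 then shift dx,dy,dz [52.7  1.1 -1.1] t 36.52 wid 16.2
```

>>> drive_tool(motion=[[20,1,-1,0],[15,0,0,0],[8,0,0,0],[5,0,0,0],[2,0,0,0],[1,0,0,0],[0,0,0,0],[0,0,0,0]])

```text
clock: 37.18
position: [608.1, -17.4, 88.7]
ee_rot: [-0.443, 0.551, 0.443, 0.551]
contact_force: [-0.9, 0.5, -2.0]
gripper_width: 16.4
```

>>> drive_tool(motion=[[1,0,0,0],[0,0,0,0],[0,0,0,0]])

```text
clock: 37.43
position: [608.2, -17.5, 88.0]
ee_rot: [-0.444, 0.55, 0.443, 0.552]
contact_force: [-0.5, 0.6, 2.8]
gripper_width: 16.3
```

>>> drive_tool(motion=[[0,0,0,0],[0,0,0,0],[0,0,0,0],[0,0,0,0],[-20,0,0,0],[-35,0,0,0],[-35,0,0,0],[-30,0,0,0],[0,8,14,0],[0,16,26,0]], grip=30)

```text
clock: 38.27
position: [594.3, 25.6, 209.5]
ee_rot: [-0.443, 0.55, 0.441, 0.554]
contact_force: [1.4, 0.4, -1.2]
gripper_width: 30.3
```

>>> drive_tool(motion=[[0,20,33,0],[0,20,33,0],[0,20,33,0],[0,20,33,0],[0,20,33,0],[0,20,33,0],[0,20,33,0],[0,20,33,0],[0,17,24,0],[0,10,14,0]], grip=45)

```text
clock: 39.1
position: [473.4, 364.8, 206.7]
ee_rot: [-0.444, 0.55, 0.444, 0.551]
contact_force: [-1.1, 0.7, 0.1]
gripper_width: 45.1
```

>>> drive_tool(motion=[[0,0,0,0],[0,0,0,0]])

```text
clock: 39.27
position: [474.2, 362.6, 206.5]
ee_rot: [-0.444, 0.551, 0.444, 0.55]
contact_force: [-0.8, -0.4, 0.1]
gripper_width: 45.2
```

```bash
python3 - <<'E'
from h import *
r=cap("wrist",(475.8,362),45);print(r)
go(*r[0],79)
snap("wrist","w9"); allcaps()
E
```

```text
(array([477.2, 360.7]), 709)
force [-0.16 -0.36  0.46] pos [475.1 360.9 206.8] [0.1 0.2 0.1]
tilt [-0. -0. -1.] jaw 167.5 spin -0.1 then shift dx,dy,dz [127.8  -2.1   0.3] t 39.52 wid 44.8
b1 (array([568.3, 354.8]), 55)
b2 None
b3 (array([475.8, 362.2]), 61)
b4 None
b5 None
```

>>> drive_tool(motion=[[30,-2,0,0],[30,0,0,0],[30,0,0,0],[20,0,0,0],[10,0,0,0],[6,0,0,0],[2,0,0,0],[0,0,0,0],[0,0,0,0]])

```text
clock: 40.37
position: [477.5, 362.1, 80.3]
ee_rot: [-0.443, 0.55, 0.443, 0.552]
contact_force: [0.4, -0.7, 0.3]
gripper_width: 45.1
```

>>> drive_tool(motion=[[0,0,0,0],[0,0,0,0],[0,0,0,0],[0,0,0,0],[0,0,0,0],[0,0,0,0]], grip=6)

```text
clock: 40.87
position: [477.2, 362.0, 80.0]
ee_rot: [-0.443, 0.55, 0.443, 0.552]
contact_force: [-1.4, 0.1, 6.4]
gripper_width: 16.4
```

>>> drive_tool(motion=[[-5,0,0,0],[-15,0,0,0],[-30,0,0,0],[-35,0,0,0],[-35,0,0,0],[-20,0,0,0],[-5,0,0,0],[0,0,0,0],[0,0,0,0]])

```text
clock: 41.62
position: [475.9, 360.7, 222.2]
ee_rot: [-0.443, 0.552, 0.443, 0.55]
contact_force: [-0.5, -0.3, -1.4]
gripper_width: 16.2
```

```bash
python3 - <<'E'
from h import *
go(568.9,-42.3,96)
E
```

```text
force [-0.26  0.04 -0.52] pos [475.9 360.6 221.5] [0.2 0.1 0.1]
tilt [-0.003 -0.003 -1.   ] jaw 167.6 spin 0.0 then shift dx,dy,dz [ 125.5 -177.3 -373.5] t 41.82 wid 16.3
```

>>> drive_tool(motion=[[0,-8,-18,0],[0,-15,-32,0],[0,-17,-35,0],[0,-17,-35,0],[0,-17,-35,0],[0,-17,-35,0],[0,-17,-35,0],[0,-17,-35,0],[0,-17,-35,0],[0,-17,-35,0]])

```text
clock: 42.65
position: [561.0, 3.0, 222.9]
ee_rot: [-0.443, 0.552, 0.443, 0.55]
contact_force: [1.2, 0.7, -0.6]
gripper_width: 16.3
```

>>> drive_tool(motion=[[0,-10,-25,0],[0,-6,-14,0],[0,-2,-5,0],[0,0,0,0],[25,0,0,0],[30,0,0,0],[20,0,0,0],[10,0,0,0],[0,0,0,0],[0,0,0,0]])

```text
clock: 43.48
position: [569.8, -41.2, 139.1]
ee_rot: [-0.444, 0.551, 0.443, 0.551]
contact_force: [0.4, 0.4, -0.1]
gripper_width: 16.5
```

```bash
python3 - <<'E'
from h import *
go(568.9,-42.3,88)
E
```

```text
force [ 0.27  0.76 -0.62] pos [570.5 -41.4 140.4] [0.1 0.1 0.2]
tilt [ 0.003  0.    -1.   ] jaw 167.6 spin 0.0 then shift dx,dy,dz [52.4  1.3 -1.2] t 43.68 wid 16.5
```

>>> drive_tool(motion=[[20,1,-1,0],[15,0,0,0],[8,0,0,0],[5,0,0,0],[2,0,0,0],[1,0,0,0],[0,0,0,0],[0,0,0,0]])

```text
clock: 44.35
position: [568.7, -42.6, 88.6]
ee_rot: [-0.443, 0.551, 0.443, 0.551]
contact_force: [-0.7, 0.8, -1.2]
gripper_width: 16.5
```

>>> drive_tool(motion=[[1,0,0,0],[0,0,0,0],[0,0,0,0]])

```text
clock: 44.6
position: [568.8, -42.6, 88.0]
ee_rot: [-0.444, 0.55, 0.443, 0.551]
contact_force: [-1.3, 0.0, 5.6]
gripper_width: 16.6
```

>>> drive_tool(motion=[[0,0,0,0],[0,0,0,0],[0,0,0,0],[0,0,0,0],[-20,0,0,0],[-35,0,0,0],[-35,0,0,0],[-30,0,0,0],[0,4,16,0],[0,7,30,0]], grip=30)

```text
clock: 45.43
position: [568.3, 3.5, 209.3]
ee_rot: [-0.443, 0.55, 0.441, 0.553]
contact_force: [0.4, 0.6, -1.0]
gripper_width: 29.7
```

>>> drive_tool(motion=[[0,8,37,0],[0,8,37,0],[0,8,37,0],[0,8,37,0],[0,8,37,0],[0,8,37,0],[0,8,37,0],[0,8,37,0],[0,7,30,0],[0,4,16,0]], grip=45)

```text
clock: 46.27
position: [566.9, 358.2, 205.8]
ee_rot: [-0.444, 0.551, 0.444, 0.55]
contact_force: [0.4, 0.1, -0.2]
gripper_width: 45.3
```

>>> drive_tool(motion=[[0,0,0,0],[0,0,0,0]])

```text
clock: 46.43
position: [566.9, 355.1, 205.9]
ee_rot: [-0.443, 0.551, 0.443, 0.55]
contact_force: [0.3, 0.3, -0.1]
gripper_width: 45.0
```

```bash
python3 - <<'E'
from h import *
r=cap("wrist",(568.4,355),45);print(r)
go(*r[0],79)
E
```

```text
(array([569.8, 354.6]), 715)
force [-0.47 -0.17 -0.27] pos [567.5 353.4 206.9] [0.1 0.1 0.2]
tilt [ 0.  0. -1.] jaw 167.5 spin -0.1 then shift dx,dy,dz [127.9  -2.    1.6] t 46.68 wid 44.9
```

>>> drive_tool(motion=[[30,-2,1,0],[30,0,0,0],[30,0,0,0],[20,0,0,0],[10,0,0,0],[6,0,0,0],[2,0,0,0],[0,0,0,0],[0,0,0,0]])

```text
clock: 47.43
position: [570.5, 355.9, 80.6]
ee_rot: [-0.443, 0.55, 0.443, 0.552]
contact_force: [-0.0, -0.8, 0.5]
gripper_width: 45.3
```

>>> drive_tool(motion=[[0,0,0,0],[0,0,0,0],[0,0,0,0],[0,0,0,0],[0,0,0,0],[0,0,0,0]], grip=6)

```text
clock: 47.93
position: [570.0, 355.8, 80.1]
ee_rot: [-0.443, 0.55, 0.443, 0.552]
contact_force: [-0.8, -0.0, 5.8]
gripper_width: 16.3
```

>>> drive_tool(motion=[[-5,0,0,0],[-15,0,0,0],[-30,0,0,0],[-35,0,0,0],[-35,0,0,0],[-20,0,0,0],[-5,0,0,0],[0,0,0,0],[0,0,0,0]])

```text
clock: 48.68
position: [568.8, 354.9, 222.1]
ee_rot: [-0.443, 0.552, 0.443, 0.55]
contact_force: [0.1, 0.5, -2.1]
gripper_width: 16.6
```

```bash
python3 - <<'E'
from h import *
go(583.2,22.6,96)
E
```

```text
force [ 0.11  0.18 -0.91] pos [568.7 354.7 221.3] [0.2 0.1 0.2]
tilt [-0.003 -0.003 -1.   ] jaw 167.6 spin 0.0 then shift dx,dy,dz [ 125.3  -85.4 -321.2] t 48.88 wid 16.4
```

>>> drive_tool(motion=[[0,-4,-15,0],[0,-8,-30,0],[0,-10,-37,0],[0,-10,-37,0],[0,-10,-37,0],[0,-10,-37,0],[0,-10,-37,0],[0,-10,-37,0],[0,-8,-32,0],[0,-6,-23,0]])

```text
clock: 49.72
position: [583.5, 18.9, 223.3]
ee_rot: [-0.442, 0.552, 0.443, 0.551]
contact_force: [0.7, 0.1, -1.0]
gripper_width: 16.8
```

>>> drive_tool(motion=[[0,0,0,0],[0,0,0,0],[25,0,0,0],[30,0,0,0],[20,0,0,0],[10,0,0,0],[0,0,0,0],[0,0,0,0]])

```text
clock: 50.38
position: [584.9, 23.0, 139.0]
ee_rot: [-0.444, 0.551, 0.443, 0.551]
contact_force: [-0.1, 0.5, 0.5]
gripper_width: 16.6
```

```bash
python3 - <<'E'
from h import *
go(583.2,22.6,88)
E
```

```text
force [-0.12 -0.03 -0.17] pos [585.6  22.9 140.4] [0.1 0.1 0.2]
tilt [ 0.003  0.001 -1.   ] jaw 167.6 spin 0.0 then shift dx,dy,dz [52.4  2.3 -0.8] t 50.58 wid 16.5
```

>>> drive_tool(motion=[[20,2,-1,0],[15,0,0,0],[8,0,0,0],[5,0,0,0],[2,0,0,0],[1,0,0,0],[0,0,0,0],[0,0,0,0]])

```text
clock: 51.25
position: [582.9, 21.9, 88.6]
ee_rot: [-0.443, 0.551, 0.443, 0.551]
contact_force: [0.5, 0.4, -1.1]
gripper_width: 16.6
```

>>> drive_tool(motion=[[1,0,0,0],[0,0,0,0],[0,0,0,0]])

```text
clock: 51.5
position: [583.0, 21.9, 88.0]
ee_rot: [-0.444, 0.55, 0.443, 0.551]
contact_force: [-1.0, 0.7, 5.8]
gripper_width: 16.2
```

>>> drive_tool(motion=[[0,0,0,0],[0,0,0,0],[0,0,0,0],[0,0,0,0],[-20,0,0,0],[-35,0,0,0],[-35,0,0,0],[-35,0,0,0],[-20,0,0,0],[0,0,0,0]], grip=30)

```text
clock: 52.33
position: [585.1, 22.1, 237.8]
ee_rot: [-0.445, 0.547, 0.441, 0.554]
contact_force: [-0.2, 0.3, 0.7]
gripper_width: 29.9
```

>>> drive_tool(motion=[[0,8,2,0],[0,15,3,0],[0,0,0,0],[0,0,0,0]])

```text
clock: 52.67
position: [559.7, 31.7, 230.5]
ee_rot: [-0.443, 0.552, 0.444, 0.55]
contact_force: [0.5, -0.8, -0.2]
gripper_width: 30.2
```

```bash
python3 - <<'E'
from h import *
im=arm.get_image("wrist")[:,:,::-1]; C=cam("wrist"); cv2.imwrite("pics/w10.png",im)
for p in((633.8,-56.6),(648.1,8.3),(608.5,-17),(568.9,-42.3),(583.2,22.6)): print(proj(C,(*p,123)).round(),cap("wrist",p,14,im[:,:,::-1],C,8))
E
```

```text
[183. 100.] (array([635.3, -60.3]), 495)
[193. 193.] (array([648.5,   7.6]), 637)
[235. 149.] (array([609.6, -19.4]), 570)
[281. 100.] (array([570.4, -45.3]), 504)
[283. 194.] (array([584.7,  21.3]), 553)
```

View pics/w10.png

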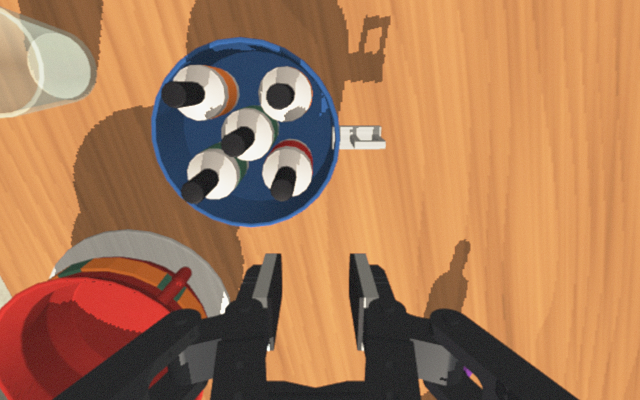

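The cluster stands upright: caps at (180,95), (280,93), (237,140), (200,187), (285,184), within about 3 mm of plan. I'll move the arm aside for a final overview (picture 13).

>>> drive_tool(motion=[[0,20,26,0],[0,25,32,0],[0,25,32,0],[0,25,32,0],[0,25,32,0],[0,25,32,0],[0,25,32,0],[0,25,32,0],[0,25,32,0],[0,25,32,0]])

```text
clock: 53.55
position: [388.0, 392.5, 231.1]
ee_rot: [-0.443, 0.551, 0.443, 0.551]
contact_force: [1.2, 1.0, -0.0]
gripper_width: 30.0
```

>>> drive_tool(motion=[[0,25,26,0],[0,25,32,0],[0,25,32,0],[0,20,32,0],[0,0,32,0],[0,0,0,0],[0,0,0,0]])

```text
clock: 54.13
position: [329.0, 562.8, 229.2]
ee_rot: [-0.444, 0.552, 0.443, 0.55]
contact_force: [0.4, 0.1, 0.1]
gripper_width: 30.4
```

```bash
python3 - <<'E'
from h import *
s=arm.read_state();print(s["clock"],s["position"].round())
snap("top","t11",None,1.25)
E
```

```text
54.1333 [329. 563. 229.]
```

View pics/t11.png

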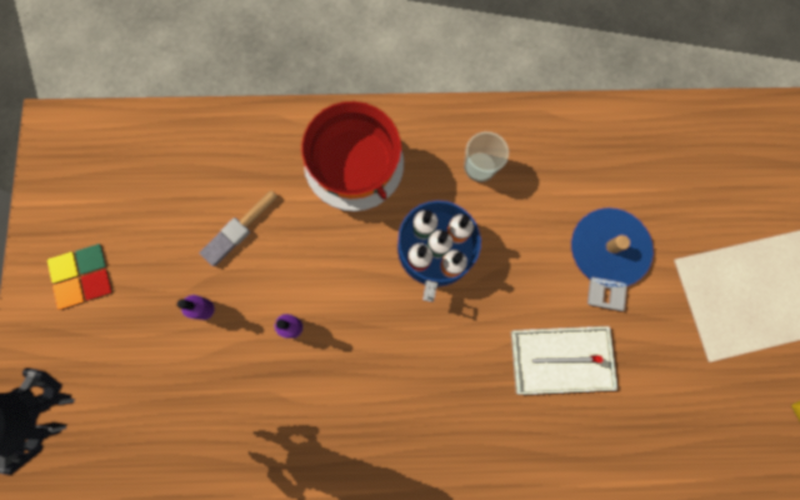

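The final overview shows all five bottles upright in the tub around (440,242) and the lid flat at (613,245). The pin is in the tray at (565,360). The bowl, cup, brush and purple look-alikes are unmoved.

```bash
python3 -c "
from bench import arm
print(arm.job_done())"
```

```text
the job is handed in; nothing more can be done
None
```

The job is done and handed in at about 54 s on the robot's clock, well under the 210 s limit. I pulled the pin and put it in the white tray. Then I lifted the lid straight off and laid it flat on the bare table.

All five white bottles stand upright in the tub, with the full one in the middle and four light ones evenly round it, about 47 mm out. I found the full bottle by weighing each one in the gripper: it read about 2.8 N, against 0.5–1.3 N for the others.

- **Bottle positions:** the last wrist-camera check put every cap within about 4 mm of plan, as close as it could measure.
- **Overview:** the final top picture shows the lid flat and the pin in the tray. The bowl, cup, brush and the two purple look-alikes had not visibly moved.
- **Disagreements:** the tub centre came out about 4 mm apart between the top and wrist cameras. I used about (608.5, −17), which fits the wrist view and where the knob was gripped. One earlier top-view cap reading was about 7 mm off, probably dark tub wall counted as cap; the wrist view did not show it.
- **Knocked bottle:** I saw no bottle out of place.

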